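Index and lock the dividing wheel

TASK

Set the dividing fixture to its marked division: turn the wheel until the arrow shows in the bridge's window, then take the index pin from the wooden block, put it into the bush and get it fully home in the wheel's hole, its head down on the bridge. The hole is found by feel: with the pin standing in the bush, rock the wheel lightly by its crank peg until the pin drops. Use a light hand, never forcing pin and wheel against each other, and leave the other things on the bench alone.

Things in the scene. Friction and masses are not known exactly. Their poses are not given: they have to be found in the camera images.
- fixture: Dividing fixture, fixed: grey bed 210 x 180 x 10 mm under a level wheel; a steel bridge reaches from a post at the rim in over the wheel. Origin on the wheel's upright axis at bench height; x points along the bridge to its post, z up. Bridge: plate from x = 113 to 47 mm, 70 mm wide, top at 44 mm, with the window; at its inner end a block, x = 50 to 26 mm, 40 mm wide, top at 50 mm, with the bush.
- window (a point): Middle of the bridge's window, an opening 24 mm (radially) x 50 mm (along the rim), 62 mm from the wheel's axis along the fixture's x, 34 mm above the bench.
- bush (a point): Mouth of the bush, an upright 11.5 mm through hole, 16 mm deep, in the block at the bridge's inner end, 38 mm from the wheel's axis along the fixture's x. The point is the hole's middle on the block's top face, 50 mm above the bench. Below it runs the drilled index plate (top 26 mm above the bench).
- wheel: Wheel: dial ring 154 mm across, top 32 mm above the bench; lines mark 8 equal sectors, one bears a raised arrow; arbor (top 56 mm) in the middle. Turns 2.3 rad either way from the window, stays where left; friction about 3 N at the crank peg. Origin on its axis at bench height, x to the arrow, z up. In the ring, 6 mm lower, the index plate: 8 holes of 11.2 mm, one per sector, 38 mm from the axis.
- arrow (a point): Middle of the raised steel arrowhead (14 x 13 mm, pointing outwards) on the dial, 62 mm from the wheel's axis, 34 mm above the bench. It shows the hole only roughly: the index plate is clamped in the dial anew for each job, up to 0.2 rad off either way. With the arrow's hole right under the bush the arrow stands up to 15 mm to one or other side of the window's middle; only the pin tells.
- crank_peg (a point): Crank peg, an upright round steel peg on the dial, opposite the arrow, 62 mm from the axis: 13 mm thick with a 16 mm cap, from the dial (32 mm above the bench) to 68 mm. The point is on its axis, 50 mm above the bench.
- pin_block: Beech block 50 x 72 x 36 mm, fixed, origin under its middle. The index pin stands in its hole (12 mm, straight through), 10 mm from the middle along the block's y.
- pin_head (a point): Middle of the index pin's ribbed head (z up along the pin). Steel, about 0.09 kg: head 18 mm thick, 26 mm high; below it a shank 10 mm thick, 34 mm long, foot chamfered 1 mm. In the bush this point is 73 mm above the bench while the foot stands on the plate between holes, and 63 mm when the pin is home: head on the bridge, foot 10 mm deep in the hole.
- index_pin: The same pin; origin at the middle of its foot, 47 mm below the middle of its head.
- calliper: Steel calliper 190 mm long, lying to the right of the fixture; not part of the job.
- loupe: Black loupe, 33 mm across, 31 mm high; not part of the job.
- tape_roll: Roll of tape, 88 mm across, 19 mm high; not part of the job.
- brass_lid: Domed brass lid, 85 mm across, 34 mm high; not part of the job.
- marker_pen: Marker pen, 135 mm long; not part of the job.

How it is judged (in metres and radians):
On the way:
1. the arrow shows in the window while the pin is still out of the bush (horizontal distance between arrow and window below 0.017 m and horizontal distance between pin_head and bush above 0.03 m), for 0.2 s.
At the end, for the whole second after the job is handed in: The arrow shows in the window (within 17 mm of its middle), the index pin stands upright in the bush and in the wheel's hole below, its head down on the bridge to within 2.5 mm, and everything is at rest and released (horizontal distance between arrow and window below 0.017 m and horizontal distance between index_pin and bush below 0.004 m and z of pin_head in the frame of bush below 0.0155 m and angle between index_pin's own z axis and vertical below 0.1 rad and angular speed of wheel below 0.05 rad/s and linear speed of index_pin below 0.02 m/s); the robot touches nothing.
It fails at once if pin and wheel forced against each other with more than 20 N (contact force between index_pin and wheel above 20 N).
It fails at once if another thing on the bench shoved by more than 20 mm (distance of any of calliper, loupe, tape_roll, brass_lid, marker_pen from where it was at the start of the episode above 0.02 m).
It also fails if it takes over 64 s, if anything falls off the work surface, if the arm or the gripper's body presses on something with over 40 N, if the wrist force passes 120 N, or if a joint passes its speed limit or range.

ROBOT

A 7-joint arm with a two-finger parallel gripper is mounted at the origin on a cart in front of the work surface, level with it; the furniture and walls round the work are solid. World frame = base frame: x ahead of the robot, y to its left, z up, the work surface at z = 0. Lengths are in mm, angles in rad, forces in N, time in s.
With the tool pointing down it reaches from about 400 to 850 mm from the base axis. Payload 4.5 kg.
Tool frame: the origin (TCP) lies on the centre line of the jaws, within the pads' length; the fingertips stand 25 mm ahead of it and the grasp point (between the pads) lies 6 mm ahead of it (bot.tip_reach is the z of the fingertips in the tool frame, in mm); z points along the fingers, y is the direction in which the jaws open and shut (so a half turn about z gives the same grasp; the last joint's range is limited). The gripper opens to 88 mm and grips with 3 to 60 N. Pads are 18 mm wide; open, the fingers measure 123 mm over their backs; the gripper's body (75 mm by 187 mm) begins 45 mm behind the grasp point.
Start: joints at [-1.146, 0.689, -0.195, 1.565, 0.157, 0.902, -0.215], TCP at [238.063, 577.908, 263.743] pointing down, gripper open.
Joint ranges: [-3.01, 3.01], [-0.46, 2.08], [-1.47, 1.51], [0.13, 2.56], [-1, 4.14], [0.04, 2.09], [-2.66, 2.66]. Speed limits (rad/s): [2.57, 2.57, 3.14, 3.14, 3.14, 3.14, 3.14].

INTERFACE

Orientations are given as a 3x3 rotation matrix whose columns are the frame's x, y, z axes.
In Python, from cell import bot, vision, close_job, spotter gives the robot as it stands.
- The arm moves only by the tool servo_tool, never from a script. Its argument "targets" is a list that holds one entry, the list of rows, each a list of 5 numbers: the shift along the world's x, y, z in m, then the turn about the world's z in rad, then the opening, from -1 (shut) to 1 (fully open), so that 0 is half open. A call has exactly 10 rows; each row shifts and turns the commanded pose from where the row before left it; what a row does not reach is not made up. A row lasts 1/8 s, in which the tool goes at most 62.5 mm and 10.7 degrees, less where a joint would pass 70% of its speed; a pose out of reach is approached as far as the arm can. A call with a gripper value outside its range is refused whole. The fingers move at their own pace and stop on an object; the grip force is fixed at half the most. Time passes only in rows, so rows that do not move let the fingers close, or fill a call up. It gives the time, the measured TCP pose, the force and the opening at its end, in the units of the state.
- bot.read_state(): the state, without advancing time (a new reading comes with each control period).
- vision.get_image(name): name is "side" or "top"; returns (picture, depth): 400x640x3 uint8, red, green, blue; 400x640 float32, mm along the optical axis (not along the pixel's ray), 0 where there is no reading.
- vision.get_calibration(name): a dict with "vfov" (degrees; the focal length in pixels is half the picture's height over the tangent of half this angle, whatever the lens; pixels are square), "cx", "cy" (the principal point, pixels), "k1" (the pictures are not rectified: a ray, as slopes to the right and down, at radius r is drawn at 1 + k1 r^2 times it, then the intrinsics apply), "extrinsics" (4x4, takes a point from world to camera coordinates). Camera axes: x right, y up, looking along -z (the intrinsics and any distortion apply to the point x, -y, -z); pixel columns grow to the right and rows downward; lengths in mm; the calibration is good to about 2 mm. A picture is of the moment at which its call begins. get_calibration takes no time and is no camera call.
- close_job(): hands the job in, once; it reports no verdict.
Trained networks look in the newest picture that a camera, given by its name, has taken for a name from the list of things; names that differ only in an ending like _2 or _b are one class to them, and where a whole thing is asked for, a point or a joint stands for the part that bears it (a point fixed in the world has none). Each returns a list of dicts, best first, with "conf" (0 to 1); they miss things now and then, are a little off and sometimes report something else, mostly with a low value. They report only what shows in the picture. A call takes as long as a camera call.
- spotter.look_for(camera, target): "rect" ([left, top, right, bottom] in pixels, round what is visible of it).
The state is a dict: "clock": time; "q": joint angles; "joint_vel": joint speeds; "joint_efforts": joint torques, N m; "position": TCP position; "tcp_rot": TCP orientation; "wrist_force": force on the tool from outside, world axes, zero at the start; "wrist_torque": the same for the moment, N m; "gripper_width": opening from 0.0 (shut) to 1.0 (fully open).
Only numpy, scipy, OpenCV 4.12 (cv2) and the standard library are available. Lean on these libraries where they do the work, as an engineer would, in place of code of your own. Each camera call takes 0.05 s, during which the arm holds its last target. There are 200 camera calls.

## Working session

There is one attempt and no reset: what is moved stays moved. The work goes in short steps, Python scripts to look and compute and a tool call to move; the robot and the scene stay as the last step left them, time stands still between calls to the robot, and variables do not carry over. Pictures are saved under pics/ and viewed, about 8 in all and at most 12, crops included, and the job is handed in when it is done.

Besides the shell and the picture viewer there is one more tool, called after "Request:" as a command line: name --argument value ..., lists and objects as JSON in quotes. servo_tool: Moves the arm, as the interface text tells. Its arguments: {"type":"object","properties":{"targets":{"type":"array"}},"required":["targets"]}

```bash
mkdir -p pics
cat > h.py <<'E'
import numpy as np, cv2
from cell import bot, vision, spotter
def cal(n):
    c=vision.get_calibration(n); f=200/np.tan(np.radians(c['vfov'])/2)
    return c,f,np.array(c['extrinsics'])
def ray(n,u,v):
    c,f,E=cal(n); d=np.array([(u-c['cx'])/f,(v-c['cy'])/f]); s=d.copy()
    for _ in range(20): s=d/(1+c['k1']*(s@s))
    R=E[:3,:3]; return -R.T@E[:3,3], R.T@np.array([s[0],-s[1],-1])
def atz(n,u,v,z):
    o,d=ray(n,u,v); return o+d*(z-o[2])/d[2]
def atd(n,u,v,dep):
    o,d=ray(n,u,v); return o+d*dep
def proj(n,p):
    c,f,E=cal(n); q=E[:3,:3]@np.array(p)+E[:3,3]; s=np.array([q[0],-q[1]])/-q[2]
    s=s*(1+c['k1']*(s@s)); return s*f+[c['cx'],c['cy']]
def snap(n,name=None):
    im,d=vision.get_image(n)
    if name: cv2.imwrite(f'pics/{name}.png',im[:,:,::-1])
    return im,d
E
python3 - <<'E'
from h import *
for n in('top','side'):
    im,d=snap(n,n+'0'); np.save(n+'0.npy',d); c,f,Ex=cal(n); print(n,f,c['k1'],ray(n,320,200))
    for t in('fixture','wheel','arrow','crank_peg','pin_block','pin_head','window','bush'):
        r=spotter.look_for(n,t)[:2]
        for x in r:
            b=x['rect'];u,v=(b[0]+b[2])/2,(b[1]+b[3])/2
            print(t,round(x['conf'],2),np.round(b),np.round(atd(n,u,v,d[int(v),int(u)])))
print(bot.read_state())
E
```

```text
top 471.56896871570996 -0.10483902210450352 (array([ 248.40239477, -101.33792091, 1384.2233772 ]), array([ 0.23895733,  0.10294324, -0.96563462]))
fixture 0.84 [274. 170. 342. 249.] [538.  60.  47.]
wheel 0.62 [281. 185. 333. 242.] [526.  58.  46.]
arrow 0.71 [204. 177. 232. 202.] [482. 333.  33.]
arrow 0.6 [276. 191. 331. 240.] [520.  66.  30.]
crank_peg 0.57 [281. 188. 333. 241.] [527.  58.  34.]
pin_block 0.91 [202. 177. 229. 204.] [476. 339.  30.]
window 0.93 [272. 172. 344. 250.] [533.  59.  51.]
bush 0.64 [270. 176. 340. 246.] [529.  64.  57.]
bush 0.33 [390. 181. 412. 208.] [ 705. -168.   30.]
side 450.0722552981767 0.021228460919562323 (array([ 194.50966662, 1087.02576301,  678.55935733]), array([ 0.29662585, -0.82527485, -0.48061935]))
fixture 0.75 [287. 202. 368. 246.] [532.  91.  26.]
wheel 0.7 [305. 202. 359. 242.] [524.  78.  28.]
arrow 0.69 [302. 198. 361. 239.] [528.  71.  34.]
crank_peg 0.84 [302. 198. 359. 241.] [529.  74.  32.]
crank_peg 0.17 [235. 245. 248. 265.] [698. 281.  16.]
pin_block 0.8 [296. 273. 329. 307.] [474. 372.  36.]
window 0.89 [289. 198. 365. 248.]
[... 212 characters left out ...]
[ 1.24865875e-03, -1.19345243e-03,  1.14942165e-03,  1.80331724e-03,
       -5.98388309e-04,  4.91902961e-05,  3.72957771e-04]), 'joint_efforts': array([-6.18570866e-04, -5.27491593e+01, -1.26769625e+00, -1.53750747e+01,
       -5.20814932e-02, -9.47059452e-04,  2.79542354e-05]), 'position': array([238.07692115, 577.91649848, 263.77639221]), 'tcp_rot': array([[-9.24617690e-01,  3.80896478e-01,  2.73886067e-05],
       [ 3.80896479e-01,  9.24617680e-01,  1.32670830e-04],
       [ 2.52098621e-05,  1.33102021e-04, -9.99999991e-01]]), 'wrist_force': array([-0.4442101 ,  0.51818944, -0.14950898]), 'wrist_torque': array([-0.00895322, -0.03218911,  0.00669112]), 'gripper_width': 0.9990336445032592}
```

Run:
```python
import cv2
t=cv2.imread('pics/top0.png'); s=cv2.imread('pics/side0.png')
def crop(im,x0,y0,x1,y1,k): return cv2.resize(im[y0:y1,x0:x1],None,fx=k,fy=k,interpolation=cv2.INTER_CUBIC)
cv2.imwrite('pics/a.png',crop(t,195,160,355,260,5))
cv2.imwrite('pics/b.png',crop(s,270,190,390,315,4.8)[:600])
```

```text
(no output)
```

View pics/a.png

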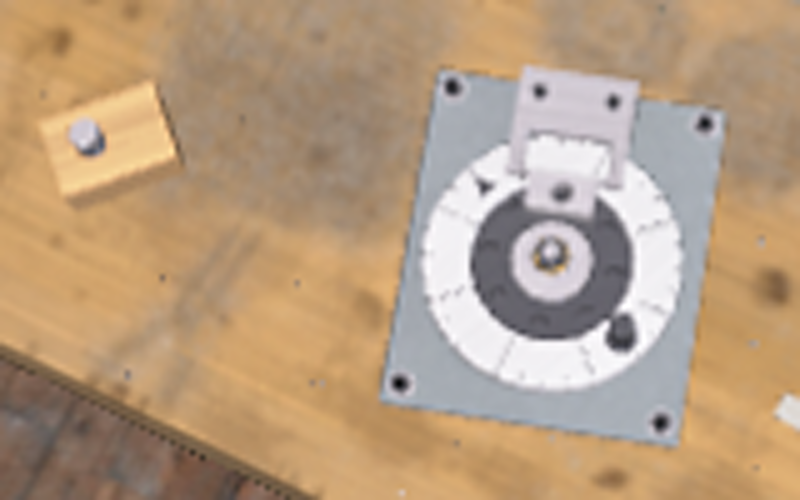

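View pics/b.png

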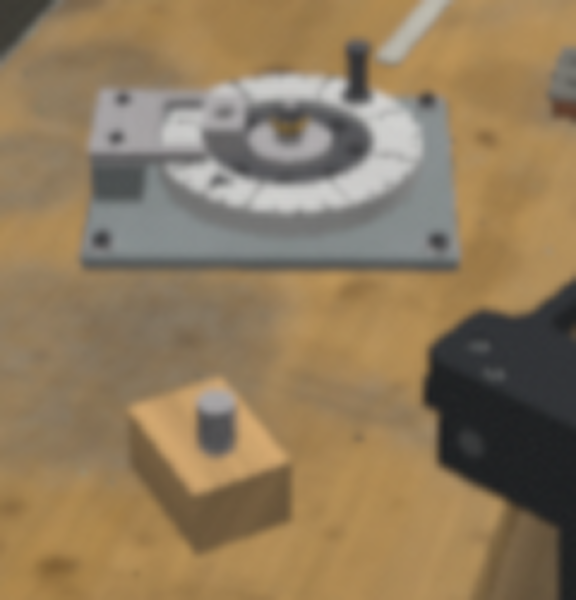

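View pics/top0.png

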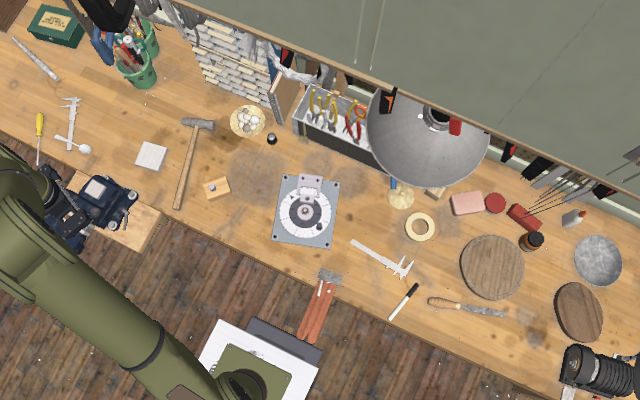

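The top view shows the arrow left of the window at crop (484,186), the peg at (622,325), the bush at (562,192) and the arbor at (552,250). The pin stands in the block at (85,132). The side view shows the same things: peg cap (357,45), bush (224,112), pin top (216,398). Next I work out positions from these.

Run:
```python
from h import *
T=lambda x,y,z:atz('top',195+x/5,160+y/5,z)[:2]
S=lambda x,y,z:atz('side',270+x/4.8,190+y/4.8,z)[:2]
for n,t,s,z in[('arbor',(552,246),(290,103),56),('bush',(562,192),(224,112),50),('peg',(621,322),(357,44),68),('arrow',(484,186),(218,181),34),('pin',(85,128),(217,398),62)]:
    print(n,T(*t,z).round(1),S(*s,z).round(1))
c=[T(x,y,10) for x,y in[(440,68),(728,106),(678,445),(382,402)]]
print('bed',np.round(c,1)); 
b=[T(x,y,36) for x,y in[(38,125),(152,83),(180,155),(72,195)]]
print('block',np.round(b,1), np.mean(b,0))
d=np.load('top0.npy')
# lamp heights
for u,v in[(430,150),(400,130),(370,120),(400,190),(470,160),(380,160),(240,120),(272,138),(195,125),(180,190),(310,185),(320,160),(330,120)]: print((u,v),atd('top',u,v,d[v,u]).round())
```

```text
arbor [533.9  66.7] [529.9  71.4]
bush [567.   76.3] [566.1  82.7]
peg [508.   10.2] [507.1  13.7]
arrow [554.2 121.9] [553.3 129.8]
pin [478.4 345.3] [475.5 346.9]
bed [[615.4 183.5]
 [669.3  13.9]
 [467.2 -46.8]
 [415.  121.8]]
block [[472.3 380.7]
 [525.2 331. ]
 [492.7 294.2]
 [442.9 340.9]] [483.28885723 336.69938151]
(430, 150) [ 635. -159.  548.]
(400, 130) [648. -92. 547.]
(370, 120) [666. -27. 498.]
(400, 190) [ 720. -161.   14.]
(470, 160) [ 666. -242.  514.]
(380, 160) [602. -79. 478.]
(240, 120) [712. 382.  27.]
(272, 138) [699. 262.  30.]
(195, 125) [634. 500.  33.]
(180, 190) [430. 439.  26.]
(310, 185) [608.  88.  48.]
(320, 160) [705. 100.   7.]
(330, 120) [841. 130.   6.]
```

Request:
servo_tool --targets '[[[0.022, -0.0462, -0.006, -0.157, 0], [0.022, -0.0462, -0.006, -0.157, 0], [0.022, -0.0462, -0.006, -0.157, 0], [0.022, -0.0462, -0.006, -0.157, 0], [0.022, -0.0462, -0.006, -0.157, 0], [0.022, -0.0462, -0.006, -0.157, 0], [0.022, -0.0462, -0.006, -0.157, 0], [0.022, -0.0462, -0.006, -0.157, 0], [0.022, -0.0462, -0.006, -0.157, 0], [0.022, -0.0462, -0.006, -0.157, 0]]]'

```text
clock: 2.15
position: [459.0, 114.7, 203.8]
tcp_rot: [[0.385, 0.923, 0.001], [0.923, -0.385, 0.001], [0.001, 0.001, -1.0]]
wrist_force: [0.3, -0.2, -0.4]
gripper_width: 0.497
```

Request:
servo_tool --targets '[[[0.012, -0.0257, -0.01, 0, 0], [0.012, -0.0257, -0.01, 0, 0], [0.012, -0.0257, -0.01, 0, 0], [0.0125, -0.0256, -0.01, 0, 0], [0, 0, -0.03, 0, 0], [0, 0, -0.03, 0, 0], [0, 0, -0.025, 0, 0], [0, 0, -0.0145, 0, 0], [0, 0, 0, 0, -0.5], [0, 0, 0, 0, -1]]]'

```text
clock: 3.4
position: [507.1, 13.2, 64.9]
tcp_rot: [[0.38, 0.925, 0.001], [0.925, -0.38, 0.0], [0.001, 0.001, -1.0]]
wrist_force: [0.7, 0.3, 0.1]
gripper_width: 0.291
```

Request:
servo_tool --targets '[[[0, 0, 0, 0, -1], [0, 0, 0, 0, -1], [0, 0, 0, 0, -1], [0, 0, 0, 0, -1], [0, 0, 0, 0, -1], [0, 0, 0, 0, -1], [0, 0, 0, 0, -1], [0, 0, 0, 0, -1], [0, 0, 0, 0, -1], [0, 0, 0, 0, -1]]]'

```text
clock: 4.65
position: [508.1, 12.8, 65.1]
tcp_rot: [[0.381, 0.925, 0.004], [0.925, -0.381, -0.0], [0.001, 0.004, -1.0]]
wrist_force: [2.6, -1.5, 6.1]
gripper_width: 0.139
```

Run:
```python
from h import *
s=bot.read_state(); p=s['position']; print(p,s['wrist_force'],s['gripper_width'],s['clock'])
for n in('top','side'):
    im,d=snap(n,n+'1')
    print(n,proj(n,[530,69,56]),proj(n,[567,79.5,50]))
t=cv2.imread('pics/top1.png')[160:260,250:360]; s=cv2.imread('pics/side1.png')[170:270,270:380]
cv2.imwrite('pics/c.png',cv2.resize(np.vstack([t,s]),None,fx=3,fy=3,interpolation=cv2.INTER_CUBIC))
```

```text
[508.12975255  12.78562591  65.14869482] [ 2.61844052 -1.46327077  6.08446281] 0.13853118541242743 4.65
top [304.09189094 210.02804143] [306.42030868 197.96589551]
side [330.64496143 211.02325346] [316.75309259 212.72586835]
```

View pics/c.png

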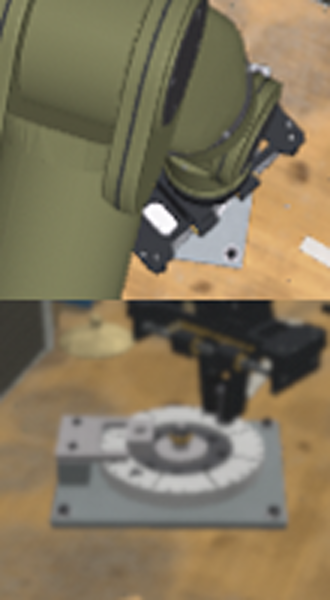

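The side view (lower half) shows the jaws closed on the peg; the opening of 12 mm fits its 13 mm diameter. Now I work out the arc.

Run:
```python
import numpy as np
A=np.array([531,69.3]);p=np.array([508.1,12.8]);a=-.0375
R=np.array([[np.cos(a),-np.sin(a)],[np.sin(a),np.cos(a)]])
v=p-A
for k in range(30):
    w=R@v; print(k,((w-v)/1000).round(4).tolist(),(A+w).round(1)); v=w
```

```text
0 [-0.0021, 0.0009] [506.   13.7]
1 [-0.0021, 0.001] [503.9  14.7]
2 [-0.002, 0.0011] [501.9  15.7]
3 [-0.002, 0.0011] [499.9  16.9]
4 [-0.0019, 0.0012] [498.   18.1]
5 [-0.0019, 0.0013] [496.1  19.3]
6 [-0.0018, 0.0013] [494.2  20.7]
7 [-0.0018, 0.0014] [492.4  22.1]
8 [-0.0017, 0.0015] [490.7  23.6]
9 [-0.0017, 0.0015] [489.   25.1]
10 [-0.0016, 0.0016] [487.4  26.7]
11 [-0.0016, 0.0017] [485.8  28.4]
12 [-0.0015, 0.0017] [484.3  30.1]
13 [-0.0014, 0.0018] [482.9  31.9]
14 [-0.0014, 0.0018] [481.5  33.7]
15 [-0.0013, 0.0019] [480.2  35.6]
16 [-0.0012, 0.0019] [479.   37.5]
17 [-0.0012, 0.002] [477.8  39.5]
18 [-0.0011, 0.002] [476.7  41.5]
19 [-0.001, 0.0021] [475.7  43.6]
20 [-0.0009, 0.0021] [474.8  45.7]
21 [-0.0008, 0.0021] [474.   47.8]
22 [-0.0008, 0.0022] [473.2  49.9]
23 [-0.0007, 0.0022] [472.5  52.1]
24 [-0.0006, 0.0022] [471.9  54.3]
25 [-0.0005, 0.0022] [471.4  56.5]
26 [-0.0004, 0.0022] [470.9  58.8]
27 [-0.0004, 0.0023] [470.6  61.1]
28 [-0.0003, 0.0023] [470.3  63.3]
29 [-0.0002, 0.0023] [470.1  65.6]
```

Request:
servo_tool --targets '[[[-0.0021, 0.0009, 0, -0.0375, -1], [-0.0021, 0.001, 0, -0.0375, -1], [-0.002, 0.0011, 0, -0.0375, -1], [-0.002, 0.0011, 0, -0.0375, -1], [-0.0019, 0.0012, 0, -0.0375, -1], [-0.0019, 0.0013, 0, -0.0375, -1], [-0.0018, 0.0013, 0, -0.0375, -1], [-0.0018, 0.0014, 0, -0.0375, -1], [-0.0017, 0.0015, 0, -0.0375, -1], [-0.0017, 0.0015, 0, -0.0375, -1]]]'

```text
clock: 6.0
position: [489.8, 25.6, 65.2]
tcp_rot: [[0.694, 0.72, 0.005], [0.72, -0.694, 0.0], [0.004, 0.004, -1.0]]
wrist_force: [2.8, -0.3, 5.4]
gripper_width: 0.144
```

Request:
servo_tool --targets '[[[-0.0016, 0.0016, 0, -0.0375, -1], [-0.0016, 0.0017, 0, -0.0375, -1], [-0.0015, 0.0017, 0, -0.0375, -1], [-0.0014, 0.0018, 0, -0.0375, -1], [-0.0014, 0.0018, 0, -0.0375, -1], [-0.0013, 0.0019, 0, -0.0375, -1], [-0.0012, 0.0019, 0, -0.0375, -1], [-0.0012, 0.002, 0, -0.0375, -1], [-0.0011, 0.002, 0, -0.0375, -1], [-0.001, 0.0021, 0, -0.0375, -1]]]'

```text
clock: 7.25
position: [477.4, 44.1, 65.2]
tcp_rot: [[0.909, 0.416, 0.007], [0.416, -0.909, -0.0], [0.006, 0.003, -1.0]]
wrist_force: [4.7, -1.0, 4.6]
gripper_width: 0.141
```

Request:
servo_tool --targets '[[[-0.0009, 0.0021, 0, -0.0375, -1], [-0.0008, 0.0021, 0, -0.0375, -1], [-0.0008, 0.0022, 0, -0.0375, -1], [-0.0007, 0.0022, 0, -0.0375, -1], [-0.0006, 0.0022, 0, -0.0375, -1], [-0.0005, 0.0022, 0, -0.0375, -1], [-0.0004, 0.0022, 0, -0.0375, -1], [-0.0004, 0.0023, 0, -0.0375, -1], [-0.0003, 0.0023, 0, -0.0375, -1], [-0.0002, 0.0023, 0, -0.0375, -1]]]'

```text
clock: 8.5
position: [472.6, 65.6, 65.1]
tcp_rot: [[0.999, 0.054, 0.008], [0.054, -0.999, -0.001], [0.008, 0.002, -1.0]]
wrist_force: [6.3, -1.4, 3.4]
gripper_width: 0.145
```

Request:
servo_tool --targets '[[[0, 0, 0, 0, 0], [0, 0, 0, 0, 0], [0, 0, 0.02, 0, 0], [0, 0, 0.04, 0, 0], [0, 0.02, 0.04, 0, 0], [0.001, 0.052, 0, 0, 0], [0.001, 0.052, 0, 0, 0], [0.001, 0.052, 0, 0, 0], [0.001, 0.052, 0, 0, 0], [0.001, 0.052, 0, 0, 0]]]'

```text
clock: 9.75
position: [472.2, 347.5, 163.7]
tcp_rot: [[0.998, 0.056, -0.002], [0.056, -0.998, -0.001], [-0.002, 0.001, -1.0]]
wrist_force: [0.2, -0.1, -0.1]
gripper_width: 0.502
```

Run:
```python
from h import *
from scipy.optimize import least_squares
P=np.array([[508.1,12.8],[489.8,25.6],[477.4,44.1],[472.6,65.6]])
r=least_squares(lambda c:np.hypot(*(P-c).T)-62,[531,69]);print(r.x,r.fun)
r=least_squares(lambda c:np.hypot(*(P-c[:2]).T)-c[2],[531,69,62]);print(r.x,r.fun)
s=bot.read_state(); print(s['position'],s['q'])
for n in('top','side'): snap(n,n+'2')
t=cv2.imread('pics/top2.png')[160:260,260:350]; s=cv2.imread('pics/side2.png')[190:260,280:380]
t=cv2.resize(t,None,fx=6,fy=6,interpolation=cv2.INTER_CUBIC)[:600]
s=cv2.resize(s,None,fx=5.4,fy=5.4,interpolation=cv2.INTER_CUBIC)
cv2.imwrite('pics/d.png',t);cv2.imwrite('pics/e.png',s)
```

```text
[534.38836955  68.81919611] [-0.11923799  0.0968728   0.11853927 -0.12782665]
[532.90750847  67.82285901  60.35260662] [ 0.00406235 -0.01168263  0.01176644 -0.00414617]
[472.24378496 347.46743703 163.67982866] [-1.02369634  0.85308517  0.56966002  1.79472553 -0.68038799  0.70289859
 -1.58522795]
```

View pics/d.png

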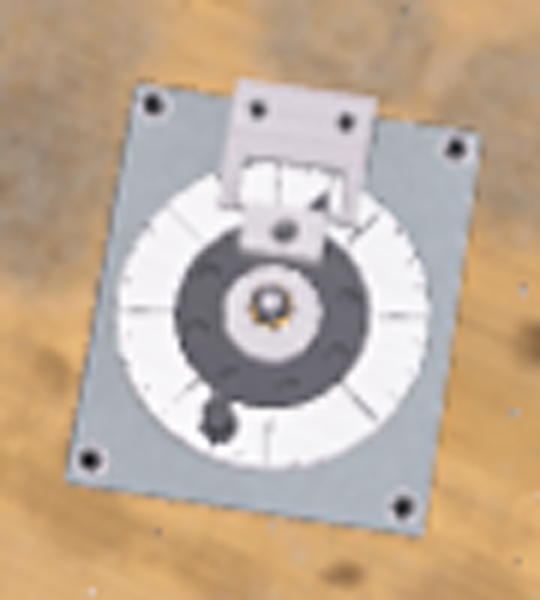

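View pics/e.png

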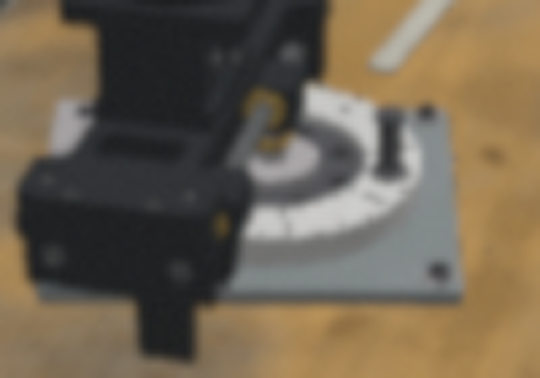

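The top view shows the arrow in the window, right of the middle at (320,200), and the peg at (218,420). The bush is at (284,230), the bridge's far corners are at (238,78) and (377,98), and the plate holes show as faint arcs. The gripper hides much of the side view. Now I refine the bush position.

Run:
```python
from h import *
from scipy.optimize import least_squares
T=lambda x,y,z:atz('top',260+(x+.5)/6-.5,160+(y+.5)/6-.5,z)[:2]
for n,q in dict(corner=(238,78,44),corner2=(377,98,44),bush=(284,230,50),arbor=(271,303,56),arrow=(320,202,34),peg=(218,413,68)).items(): print(n,T(*q).round(1))
bo=np.array([T(*p,10) for p in[(153,104),(455,148),(402,507),(90,460)]]);print('bolts',bo.round(1),np.mean(bo,0).round(1))
e=bo[0]-bo[3];f=bo[1]-bo[2];g=bo[1]-bo[0];print('ang',np.arctan2(e[1],e[0]),np.arctan2(f[1],f[0]),np.arctan2(g[1],g[0])+np.pi/2)
im=cv2.imread('pics/top2.png').astype(float); g=im.min(2); 
# dial edge: along rays from centre, outermost half-level crossing white->grey at z32
c0=np.array([533,67.]); pts=[]
for a in np.arange(0,2*np.pi,.05):
    if abs((a-.3+np.pi)%(2*np.pi)-np.pi)<.65: continue
    rr=np.arange(66,88,.25); uv=np.array([proj('top',[c0[0]+r*np.cos(a),c0[1]+r*np.sin(a),32]) for r in rr]).astype(np.float32)
    v=cv2.remap(g.astype(np.float32),uv[:,:1].copy(),uv[:,1:].copy(),cv2.INTER_LINEAR).ravel()
    k=np.argmin(np.gradient(cv2.GaussianBlur(v[:,None],(1,9),0).ravel())); pts.append(c0+rr[k]*np.array([np.cos(a),np.sin(a)]))
pts=np.array(pts); r=least_squares(lambda c:np.hypot(*(pts-c[:2]).T)-c[2],[533,67,77],loss='soft_l1');print('dial',r.x)
# bush darkest centroid
cx,cy=proj('top',[567,77,50]); yy,xx=np.mgrid[int(cy)-4:int(cy)+6,int(cx)-5:int(cx)+7]
print(g[yy,xx].astype(int))
h=np.array([T(*p,26) for p in[(210,270),(203,327),(228,372),(288,382),(338,350),(347,295)]])-r.x[:2]
print('holes',np.hypot(*h.T).round(1),((np.arctan2(h[:,1],h[:,0])-.3)/(np.pi/4)).round(2))
```

```text
corner [630.1 134. ]
corner2 [650.5  66.9]
bush [567.8  78.3]
arbor [530.7  67.2]
arrow [592.3  70.5]
peg [468.9  65. ]
bolts [[608.6 173. ]
 [653.6  24. ]
 [475.3 -29.9]
 [430.2 118.9]] [541.9  71.5]
ang 0.294361237163382 0.29398981636735905 0.29369795321179537Traceback (most recent call last):
  File "<stdin>", line 12, in <module>
  File "h.py", line 15, in proj
    c,f,E=cal(n); q=E[:3,:3]@np.array(p)+E[:3,3]; s=np.array([q[0],-q[1]])/-q[2]
          ~~~^^^
  File "h.py", line 4, in cal
    c=vision.get_calibration(n); f=200/np.tan(np.radians(c['vfov'])/2)
ValueError: time passes only in moves, steps and waits
```

Request:
servo_tool --targets '[[[0.0055, -0.0005, -0.02, 0, 0], [0, 0, -0.025, 0, 0], [0, 0, -0.025, 0, 0], [0, 0, -0.02, 0, 0], [0, 0, -0.0095, 0, 0], [0, 0, 0, 0, -0.4], [0, 0, 0, 0, -1], [0, 0, 0, 0, -1], [0, 0, 0, 0, -1], [0, 0, 0, 0, -1]]]'

```text
clock: 11.1
position: [479.6, 345.9, 65.5]
tcp_rot: [[0.998, 0.056, 0.001], [0.056, -0.998, 0.001], [0.001, -0.001, -1.0]]
wrist_force: [-0.6, 0.7, 5.4]
gripper_width: 0.183
```

```bash
sed -i 's/^def cal/from functools import cache\n@cache\ndef cal/' h.py
python3 - <<'E'
from h import *
from scipy.optimize import least_squares
s=bot.read_state();print(s['position'],s['wrist_force'],s['gripper_width']*88)
T=lambda x,y,z:atz('top',260+(x+.5)/6-.5,160+(y+.5)/6-.5,z)[:2]
im=cv2.imread('pics/top2.png').astype(np.float32); g=im.min(2); c0=np.array([532,67.6]); pts=[]
for a in np.arange(0,2*np.pi,.05):
    if abs((a-.294+np.pi)%(2*np.pi)-np.pi)<.65: continue
    rr=np.arange(68,86,.25); uv=np.array([proj('top',[c0[0]+r*np.cos(a),c0[1]+r*np.sin(a),32]) for r in rr]).astype(np.float32)
    v=cv2.remap(g,uv[:,:1].copy(),uv[:,1:].copy(),cv2.INTER_LINEAR)
    k=np.argmin(np.gradient(cv2.GaussianBlur(v,(1,9),0).ravel())); pts.append(c0+rr[k]*np.array([np.cos(a),np.sin(a)]))
pts=np.array(pts); r=least_squares(lambda c:np.hypot(*(pts-c[:2]).T)-c[2],[533,67,77],loss='soft_l1');print('dial',r.x)
h=np.array([T(*p,26) for p in[(210,270),(203,327),(228,372),(288,382),(338,350),(347,295)]])-r.x[:2]
print('holes',np.hypot(*h.T).round(1),((np.arctan2(h[:,1],h[:,0])-.294)/(np.pi/4)).round(2))
E
```

```text
[479.60579216 345.94375624  65.478639  ] [-0.60210802  0.70377484  5.37850739] 16.11733975373467
dial [531.55022117  67.38122829  76.60961512]
holes [39.  34.8 35.8 34.3 36.5 38.2] [ 1.38  2.4   3.36 -3.52 -2.43 -1.45]
```

Request:
servo_tool --targets '[[[0, 0, 0, 0, -0.4], [0, 0, 0, 0, -0.4], [0, 0, 0, 0.18, -0.4], [0, 0, 0, 0.18, -0.4], [0, 0, 0, 0.18, -0.4], [0, 0, 0, 0.18, -0.4], [0, 0, 0, 0.18, -0.4], [0, 0, 0, 0.18, -0.4], [0, 0, 0, 0.18, -0.4], [0, 0, 0, 0.18, -0.4]]]'

```text
clock: 12.35
position: [479.0, 345.3, 64.4]
tcp_rot: [[0.069, 0.998, -0.0], [0.998, -0.069, -0.001], [-0.001, -0.0, -1.0]]
wrist_force: [0.1, -0.1, -0.8]
gripper_width: 0.299
```

Request:
servo_tool --targets '[[[0, 0, 0, 0.12, -0.4], [0, 0, 0, 0, -1], [0, 0, 0, 0, -1], [0, 0, 0, 0, -1], [0, 0, 0, 0, -1], [0, 0, 0.01, 0, -1], [0, 0, 0.025, 0, -1], [0, 0, 0.025, 0, -1], [0, 0, 0.025, 0, -1], [0, 0, 0, 0, -1]]]'

```text
clock: 13.6
position: [481.2, 346.3, 152.0]
tcp_rot: [[-0.044, 0.999, 0.005], [0.999, 0.044, 0.003], [0.003, 0.005, -1.0]]
wrist_force: [-0.1, -0.2, -0.5]
gripper_width: 0.183
```

Request:
servo_tool --targets '[[[0.0097, -0.0297, 0, 0, -1], [0.0097, -0.0297, 0, 0, -1], [0.0097, -0.0297, 0, 0, -1], [0.0097, -0.0297, 0, 0, -1], [0.0097, -0.0297, 0, 0, -1], [0.0097, -0.0297, 0, 0, -1], [0.0097, -0.0297, 0, 0, -1], [0.0097, -0.0297, 0, 0, -1], [0.01, -0.0302, -0.01, 0, -1], [0, 0, -0.02, 0, -1]]]'

```text
clock: 14.85
position: [568.3, 73.5, 119.3]
tcp_rot: [[-0.039, 0.999, 0.003], [0.999, 0.039, -0.003], [-0.003, 0.003, -1.0]]
wrist_force: [-0.9, 0.4, -1.7]
gripper_width: 0.183
```

Run:
```python
from h import *
s=bot.read_state();print(s['position'],s['wrist_force'])
for n in('top','side'): snap(n,n+'3')
p=s['position'];print(proj('side',[568.8,78.5,50]),proj('side',p+[0,0,-62.3]))
s=cv2.imread('pics/side3.png')[150:250,270:370]
cv2.imwrite('pics/f.png',cv2.resize(s,None,fx=6,fy=6,interpolation=cv2.INTER_CUBIC))
```

```text
[568.29915337  73.46597159 119.25751491] [-0.85459267  0.44028688 -1.7073959 ]
[316.26098118 212.45363207] [316.98185476 209.43446092]
```

View pics/f.png

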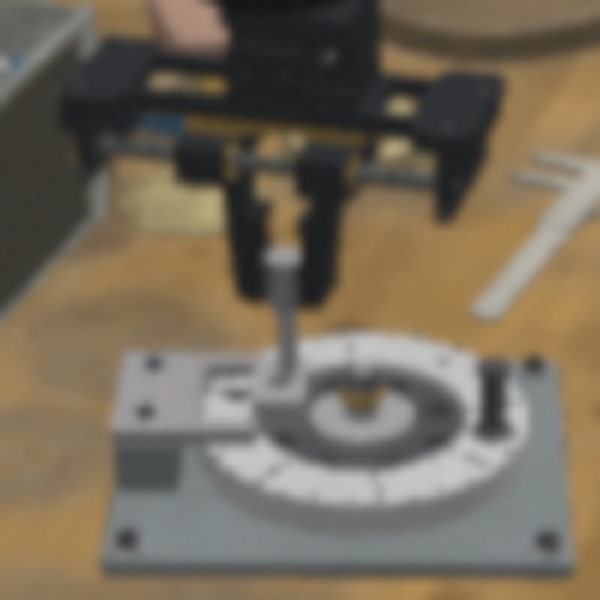

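Request:
servo_tool --targets '[[[0, 0, 0, 0, -1], [0, 0, 0, 0, -1], [0, 0, 0, 0, -1], [0, 0, 0, 0, -1], [0, 0, 0, 0, -1], [0, 0, 0, 0, -1], [0, 0, 0, 0, -1], [0, 0, 0, 0, -1], [0, 0, 0, 0, -1], [0, 0, 0, 0, -1]]]'

```text
clock: 16.2
position: [566.8, 77.8, 119.7]
tcp_rot: [[-0.045, 0.999, 0.0], [0.999, 0.045, 0.0], [0.0, 0.0, -1.0]]
wrist_force: [0.3, -0.7, -1.2]
gripper_width: 0.187
```

Run:
```python
from h import *
s=bot.read_state();print(s['position'],s['wrist_force'],s['tcp_rot'][:,2])
p=s['position']
im,_=snap('side','side4'); r=lambda q:((proj('side',q)-[270,150]+.5)*6-.5).round(1)
for z in(-62.3,-30,0): print(r(p+[0,0,z]))
print('bush',r([568.8,78.5,50]))
s=im[150:250,270:370,::-1]
cv2.imwrite('pics/g.png',cv2.resize(s[30:75,25:75],None,fx=12,fy=12,interpolation=cv2.INTER_CUBIC))
```

```text
[566.75594241  77.81054722 119.7216606 ] [ 0.26831927 -0.73320404 -1.21822028] [ 4.33788418e-05  1.90248115e-05 -9.99999999e-01]
[284.4 363.2]
[282.8 301.6]
[281.2 243. ]
bush [280.1 377.2]
```

View pics/g.png

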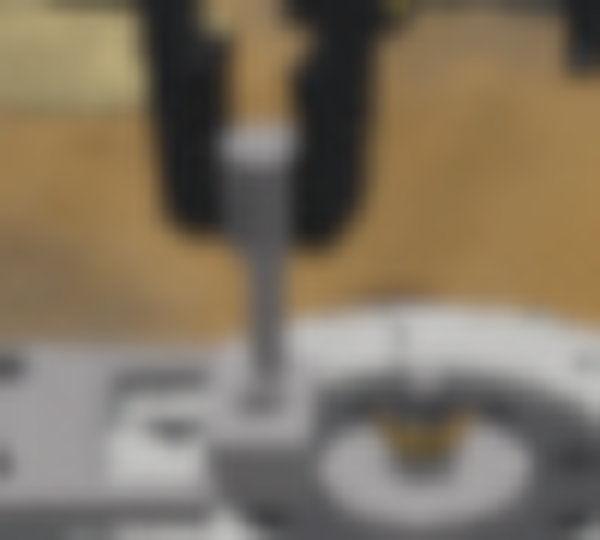

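Side view: the shank foot is at crop x≈266 just above the bush mouth at (260,403), so the pin needs about 1.7 mm more in x. I shift and lower gently.

Request:
servo_tool --targets '[[[0.0017, 0.0008, 0, 0, -1], [0, 0, -0.002, 0, -1], [0, 0, -0.002, 0, -1], [0, 0, -0.002, 0, -1], [0, 0, -0.0015, 0, -1], [0, 0, -0.0015, 0, -1], [0, 0, -0.001, 0, -1], [0, 0, -0.001, 0, -1], [0, 0, 0, 0, -1], [0, 0, 0, 0, -1]]]'

```text
clock: 17.5
position: [568.7, 78.6, 108.8]
tcp_rot: [[-0.045, 0.999, 0.001], [0.999, 0.045, -0.0], [-0.0, 0.001, -1.0]]
wrist_force: [0.4, 0.1, -1.7]
gripper_width: 0.182
```

Request:
servo_tool --targets '[[[0, 0, -0.001, 0, -1], [0, 0, -0.001, 0, -1], [0, 0, -0.001, 0, -1], [0, 0, -0.001, 0, -1], [0, 0, -0.001, 0, -1], [0, 0, -0.001, 0, -1], [0, 0, 0, 0, -1], [0, 0, 0, 0, -1], [0, 0, 0, 0, -1], [0, 0, 0, 0, -1]]]'

```text
clock: 18.75
position: [568.6, 78.6, 102.7]
tcp_rot: [[-0.045, 0.999, 0.0], [0.999, 0.045, 0.0], [0.0, 0.0, -1.0]]
wrist_force: [2.5, -0.3, -0.8]
gripper_width: 0.184
```

Request:
servo_tool --targets '[[[0.0007, 0, -0.001, 0, -1], [0, 0, -0.0015, 0, -1], [0, 0, -0.0015, 0, -1], [0, 0, -0.0015, 0, -1], [0, 0, -0.0015, 0, -1], [0, 0, -0.001, 0, -1], [0, 0, -0.001, 0, -1], [0, 0, -0.001, 0, -1], [0, 0, 0, 0, -1], [0, 0, 0, 0, -1]]]'

```text
clock: 20.0
position: [569.0, 78.6, 92.7]
tcp_rot: [[-0.045, 0.999, -0.0], [0.999, 0.045, -0.0], [-0.0, -0.0, -1.0]]
wrist_force: [-0.3, -1.5, -0.8]
gripper_width: 0.19
```

Request:
servo_tool --targets '[[[0, 0, -0.0004, 0, -1], [0, 0, -0.0004, 0, -1], [0, 0, -0.0004, 0, -1], [0, 0, -0.0004, 0, -1], [0, 0, -0.0004, 0, -1], [0, 0, -0.0004, 0, -1], [0, 0, -0.0004, 0, -1], [0, 0, 0, 0, -1], [0, 0, 0, 0, -1], [0, 0, 0, 0, -1]]]'

```text
clock: 21.25
position: [569.2, 78.6, 89.9]
tcp_rot: [[-0.045, 0.999, 0.0], [0.999, 0.045, 0.0], [0.0, 0.0, -1.0]]
wrist_force: [1.2, -1.3, -1.3]
gripper_width: 0.186
```

Request:
servo_tool --targets '[[[0, 0, -0.0004, 0, -1], [0, 0, -0.0004, 0, -1], [0, 0, -0.0004, 0, -1], [0, 0, -0.0003, 0, -1], [0, 0, 0, 0, -1], [0, 0, 0, 0, -1], [0, 0, 0, 0, -1], [0, 0, 0, 0, -1], [0, 0, 0, 0, -1], [0, 0, 0, 0, -1]]]'

```text
clock: 22.5
position: [569.2, 78.6, 88.5]
tcp_rot: [[-0.045, 0.999, 0.0], [0.999, 0.045, 0.0], [0.0, 0.0, -1.0]]
wrist_force: [0.7, -0.7, 0.5]
gripper_width: 0.186
```

Request:
servo_tool --targets '[[[0, 0, 0, 0, -0.4], [0, 0, 0, 0, -0.4], [0, 0, 0.01, 0, -0.4], [0, 0, 0.025, 0, -0.2], [0, 0, 0.025, -0.18, 0], [-0.0195, -0.0026, 0.005, -0.18, 0], [-0.0195, -0.0026, 0, -0.18, 0], [-0.0195, -0.0026, 0, -0.18, 0], [-0.0195, -0.0026, 0, -0.18, 0], [-0.0197, -0.0026, 0, -0.18, 0]]]'

```text
clock: 23.75
position: [471.1, 65.9, 154.1]
tcp_rot: [[0.863, 0.506, 0.001], [0.506, -0.863, 0.001], [0.001, -0.0, -1.0]]
wrist_force: [0.3, 0.1, -0.4]
gripper_width: 0.497
```

Request:
servo_tool --targets '[[[0, 0, -0.01, -0.18, 0], [0, 0, -0.01, -0.18, 0], [0, 0, -0.02, -0.08, 0], [0, 0, -0.025, 0, 0], [0, 0, -0.02, 0, 0], [0, 0, -0.003, 0, 0], [0, 0, 0, 0, 0], [0, 0, 0, 0, 0], [0, 0, 0, 0, 0], [0, 0, 0, 0, 0]]]'

```text
clock: 25.0
position: [471.6, 65.7, 65.8]
tcp_rot: [[0.995, 0.096, 0.001], [0.096, -0.995, 0.0], [0.001, 0.0, -1.0]]
wrist_force: [-1.3, 0.8, 1.1]
gripper_width: 0.504
```

Run:
```python
from h import *
s=bot.read_state();print(s['position'],s['wrist_force'])
im,_=snap('side','side5'); im2,_=snap('top','top5')
s=im[150:250,270:370,::-1]
cv2.imwrite('pics/i.png',cv2.resize(s[30:85,:],None,fx=7,fy=7,interpolation=cv2.INTER_CUBIC))
```

```text
[471.63743896  65.71502466  65.78938775] [-1.28378898  0.80692419  1.09379513]
```

View pics/i.png

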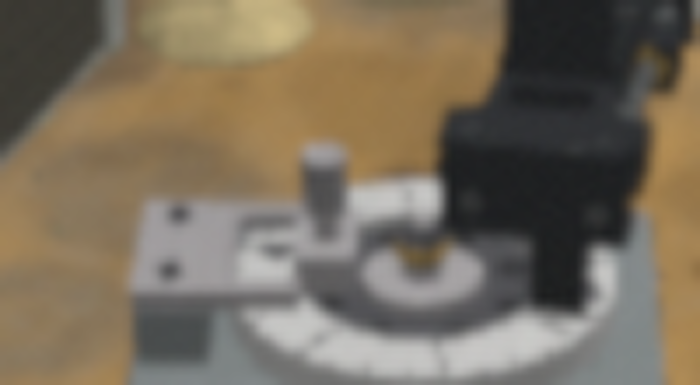

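The side view shows the pin standing in the bush, head top at crop (323,152), with the jaws round the peg. Next: grip and begin rocking.

Request:
servo_tool --targets '[[[0, 0, 0, 0, -0.5], [0, 0, 0, 0, -1], [0, 0, 0, 0, -1], [0, 0, 0, 0, -1], [0, -0.0006, 0, 0.01, -1], [0.0001, -0.0006, 0, 0.01, -1], [0, -0.0006, 0, 0.01, -1], [0.0001, -0.0006, 0, 0.01, -1], [0, -0.0006, 0, 0.01, -1], [0.0001, -0.0006, 0, 0.01, -1]]]'

```text
clock: 26.35
position: [471.6, 62.2, 65.5]
tcp_rot: [[0.988, 0.156, -0.0], [0.156, -0.988, 0.0], [-0.0, -0.0, -1.0]]
wrist_force: [0.2, 2.2, -0.3]
gripper_width: 0.147
```

```bash
cat > chk.py <<'E'
from h import *
s=bot.read_state();print('pos',s['position'].round(2),'F',s['wrist_force'].round(1),'w',s['gripper_width']*88,'t',s['clock'])
im,_=snap('side'); ref=cv2.imread('pics/side5.png')
# pin head template (pin standing) matched in new picture
t=ref[199:210,311:323]; r=cv2.matchTemplate(im[190:225,305:329,::-1].copy(),t,cv2.TM_CCOEFF_NORMED)
_,m,_,l=cv2.minMaxLoc(r); print('head shift px down',l[1]-9,'right',l[0]-6,'score',round(m,3),'expected drop',(proj('side',[569,78.6,76])-proj('side',[569,78.6,86])).round(1))
E
python3 chk.py
```

```text
pos [471.64  62.17  65.45] F [ 0.2  2.2 -0.3] w 12.925448546147187 t 26.35
head shift px down 0 right 0 score 0.967 expected drop [0.1 3.2]
```

Request:
servo_tool --targets '[[[0, -0.0005, 0, 0.008, -1], [0.0001, -0.0005, 0, 0.008, -1], [0, -0.0005, 0, 0.008, -1], [0.0001, -0.0005, 0, 0.008, -1], [0, -0.0005, 0, 0.008, -1], [0.0001, -0.0005, 0, 0.008, -1], [0.0001, -0.0005, 0, 0.008, -1], [0.0001, -0.0005, 0, 0.008, -1], [0.0001, -0.0005, 0, 0.008, -1], [0.0001, -0.0005, 0, 0.008, -1]]]'

```text
clock: 27.65
position: [472.3, 57.0, 65.4]
tcp_rot: [[0.972, 0.234, -0.0], [0.234, -0.972, -0.0], [-0.0, -0.0, -1.0]]
wrist_force: [-1.4, 3.2, 0.4]
gripper_width: 0.137
```

```bash
python3 chk.py
```

```text
pos [472.3   56.99  65.41] F [-1.4  3.2  0.4] w 12.059835021001478 t 27.65
head shift px down -1 right 0 score 0.967 expected drop [0.1 3.2]
```

Request:
servo_tool --targets '[[[0.0001, -0.0005, 0, 0.008, -1], [0.0001, -0.0005, 0, 0.008, -1], [0.0001, -0.0005, 0, 0.008, -1], [0.0001, -0.0005, 0, 0.008, -1], [0.0001, -0.0005, 0, 0.008, -1], [0.0001, -0.0005, 0, 0.008, -1], [0.0001, -0.0005, 0, 0.008, -1], [0.0001, -0.0005, 0, 0.008, -1], [0.0001, -0.0005, 0, 0.008, -1], [0.0001, -0.0005, 0, 0.008, -1]]]'

```text
clock: 28.95
position: [473.4, 52.0, 65.4]
tcp_rot: [[0.95, 0.311, -0.0], [0.311, -0.95, -0.0], [-0.0, 0.0, -1.0]]
wrist_force: [-2.5, 2.8, 0.3]
gripper_width: 0.141
```

```bash
python3 chk.py
```

```text
pos [473.43  51.99  65.43] F [-2.5  2.8  0.3] w 12.396028188554505 t 28.95
head shift px down 0 right 0 score 0.965 expected drop [0.1 3.2]
```

Request:
servo_tool --targets '[[[0.0001, -0.0005, 0, 0.008, -1], [0.0001, -0.0005, 0, 0.008, -1], [0.0001, -0.0005, 0, 0.008, -1], [0.0001, -0.0005, 0, 0.008, -1], [0.0001, -0.0005, 0, 0.008, -1], [0.0001, -0.0005, 0, 0.008, -1], [0.0001, -0.0005, 0, 0.008, -1], [0.0001, -0.0005, 0, 0.008, -1], [0.0001, -0.0005, 0, 0.008, -1], [0.0001, -0.0005, 0, 0.008, -1]]]'

```text
clock: 30.25
position: [474.9, 47.1, 65.4]
tcp_rot: [[0.922, 0.386, 0.001], [0.386, -0.922, 0.0], [0.001, 0.0, -1.0]]
wrist_force: [0.9, 4.3, -1.1]
gripper_width: 0.143
```

```bash
python3 chk.py
```

```text
pos [474.87  47.1   65.44] F [ 0.9  4.3 -1.1] w 12.561034116126184 t 30.25
head shift px down -1 right 0 score 0.958 expected drop [0.1 3.2]
```

Request:
servo_tool --targets '[[[0.0002, -0.0005, 0, 0.008, -1], [0.0001, -0.0005, 0, 0.008, -1], [0.0002, -0.0005, 0, 0.008, -1], [0.0001, -0.0005, 0, 0.008, -1], [0.0002, -0.0005, 0, 0.008, -1], [0.0001, -0.0005, 0, 0.008, -1], [0.0002, -0.0005, 0, 0.008, -1], [0.0001, -0.0005, 0, 0.008, -1], [0.0002, -0.0005, 0, 0.008, -1], [0, 0, 0, 0, -1]]]'

```text
clock: 31.55
position: [476.5, 42.7, 65.4]
tcp_rot: [[0.892, 0.452, 0.001], [0.452, -0.892, 0.0], [0.001, 0.0, -1.0]]
wrist_force: [2.0, 4.2, -2.6]
gripper_width: 0.139
```

```bash
python3 chk.py
```

```text
pos [476.55  42.71  65.45] F [ 2.   4.2 -2.6] w 12.265674831493573 t 31.55
head shift px down 0 right 0 score 0.974 expected drop [0.1 3.2]
```

Request:
servo_tool --targets '[[[0.0002, -0.0004, 0, 0.007, -1], [0.0001, -0.0004, 0, 0.007, -1], [0.0002, -0.0004, 0, 0.007, -1], [0.0002, -0.0004, 0, 0.007, -1], [0.0002, -0.0004, 0, 0.007, -1], [0.0001, -0.0004, 0, 0.007, -1], [0.0002, -0.0004, 0, 0.007, -1], [0, 0, 0, 0, -1], [0, 0, 0, 0, -1], [0, 0, 0, 0, -1]]]'

```text
clock: 32.85
position: [477.9, 40.0, 65.5]
tcp_rot: [[0.869, 0.495, 0.002], [0.495, -0.869, 0.0], [0.002, 0.001, -1.0]]
wrist_force: [2.5, 6.9, -3.2]
gripper_width: 0.139
```

```bash
python3 chk.py
```

```text
pos [477.89  40.    65.47] F [ 2.5  6.9 -3.2] w 12.271130187218043 t 32.85
head shift px down 2 right 0 score 0.838 expected drop [0.1 3.2]
```

Request:
servo_tool --targets '[[[0, 0, 0, 0, -1], [0, 0, 0, 0, -1], [0, 0, 0, 0, -1], [0, 0, 0, 0, -1], [0, 0, 0, 0, -1], [0, 0, 0, 0, -1], [0, 0, 0, 0, -1], [0, 0, 0, 0, -1], [0, 0, 0, 0, -1], [0, 0, 0, 0, -1]]]'

```text
clock: 34.15
position: [477.9, 40.0, 65.5]
tcp_rot: [[0.869, 0.495, 0.002], [0.495, -0.869, 0.0], [0.001, 0.001, -1.0]]
wrist_force: [3.3, 4.3, -3.5]
gripper_width: 0.137
```

```bash
cat >> chk.py <<'E'
snap('side','sideN'); a=cv2.imread('pics/sideN.png')[190:225,316].mean(1).astype(int); b=ref[190:225,316].mean(1).astype(int); print(b[5:26].tolist()); print(a[5:26].tolist())
E
python3 chk.py
```

```text
pos [477.87  40.    65.46] F [ 3.3  4.3 -3.5] w 12.056797061032883 t 34.15
head shift px down 2 right 0 score 0.838 expected drop [0.1 3.2]
[116, 117, 117, 118, 124, 141, 154, 151, 129, 94, 79, 79, 79, 80, 81, 87, 94, 96, 103, 129, 152]
[117, 116, 116, 116, 117, 119, 123, 128, 143, 154, 151, 130, 94, 78, 77, 78, 80, 81, 94, 125, 152]
```

The head has dropped by 3.0 px (3.2 px expected for home). I relax the peg, release it and back away.

Request:
servo_tool --targets '[[[-0.0004, 0.0007, 0, 0, -1], [-0.0004, 0.0007, 0, 0, -1], [0, 0, 0, 0, -1], [0, 0, 0, 0, 0], [0, 0, 0, 0, 0], [0, 0, 0.02, 0, 0], [0, 0, 0.04, 0, 0], [-0.01, -0.02, 0.03, 0, 0], [-0.01, -0.03, 0.03, 0, 0], [-0.01, -0.04, 0.03, 0, 0]]]'

```text
clock: 35.5
position: [444.7, -49.3, 216.3]
tcp_rot: [[0.869, 0.495, -0.002], [0.495, -0.869, 0.0], [-0.001, -0.001, -1.0]]
wrist_force: [1.2, -0.7, -0.6]
gripper_width: 0.504
```

Request:
servo_tool --targets '[[[0, -0.04, 0.02, 0, 0], [0, -0.04, 0, 0, 0], [0, -0.04, 0, 0, 0], [0, -0.04, 0, 0, 0], [0, -0.03, 0, 0, 0], [0, 0, 0, 0, 0], [0, 0, 0, 0, 0], [0, 0, 0, 0, 0], [0, 0, 0, 0, 0], [0, 0, 0, 0, 0]]]'

```text
clock: 36.75
position: [446.4, -238.3, 235.5]
tcp_rot: [[0.869, 0.495, -0.0], [0.495, -0.869, 0.0], [0.0, -0.0, -1.0]]
wrist_force: [-0.0, -1.6, -0.3]
gripper_width: 0.5
```

```bash
python3 chk.py
python3 - <<'E'
from h import *
im,d=snap('top','topZ'); s=cv2.imread('pics/sideN.png')
print('head z (side/top) expect 76',(proj('side',[569,78.6,76])).round(1),proj('top',[569,78.6,76]).round(1))
u,v=proj('top',[569,78.6,76]).round().astype(int)
print(np.array([[atd('top',u+i,v+j,d[v+j,u+i])[2] for i in(-2,-1,0,1,2)] for j in(-2,-1,0,1,2)]).round())
a=cv2.resize(im[165:245,265:345,::-1],None,fx=5,fy=5,interpolation=cv2.INTER_CUBIC);b=cv2.resize(s[180:260,285:365],None,fx=5,fy=5,interpolation=cv2.INTER_CUBIC)
cv2.imwrite('pics/z.png',np.hstack([a,b]))
E
```

```text
pos [ 446.38 -238.32  235.47] F [-0.  -1.6 -0.3] w 43.99357729114202 t 36.75
head shift px down 2 right 0 score 0.838 expected drop [0.1 3.2]
[116, 117, 117, 118, 124, 141, 154, 151, 129, 94, 79, 79, 79, 80, 81, 87, 94, 96, 103, 129, 152]
[112, 113, 113, 114, 113, 116, 119, 125, 139, 150, 147, 126, 91, 76, 75, 76, 76, 79, 91, 122, 147]
head z (side/top) expect 76 [316.  204.3] [306.8 195.1]
[[80. 77. 78. 68. 78.]
 [76. 81. 76. 76. 73.]
 [77. 78. 74. 78. 77.]
 [81. 80. 74. 77. 74.]
 [81. 75. 72. 76. 79.]]
```

View pics/z.png

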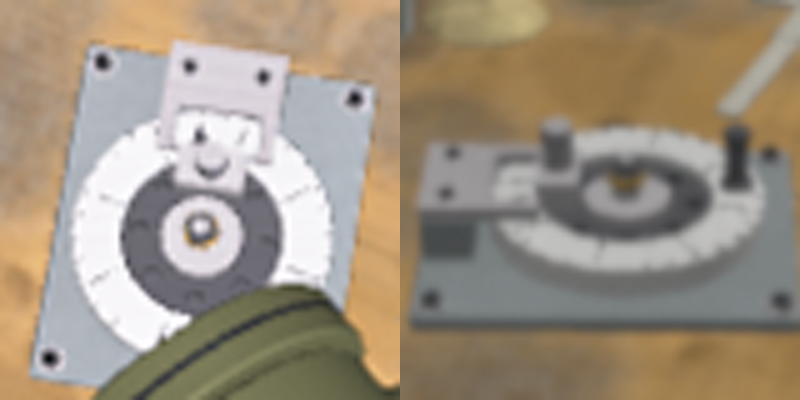

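The pin's head sits on the block (top z ≈ 76 mm by depth), the arrow shows in the left half of the window, and the arm is clear.

```bash
python3 -c "
from cell import close_job
print(close_job())"
```

```text
the job is handed in; nothing more can be done
None
```

I turned the wheel by its crank peg until the arrow showed in the window and put the index pin in the bush. I then rocked the wheel in small steps until the pin dropped, let go, backed the arm away and handed the job in at about 37 s. No verdict came back.

- **Pin home:** In the side view the head sits about 3.0 px lower than when the pin stood on the plate; fully home should give 3.2 px. The top camera's depth puts the head's top at about 76–77 mm, against 76 mm for home, with pixel noise of a few mm. The template match gave only 2 px with a poor score of 0.84, so I relied on the brightness profile and the depth.
- **Arrow:** It shows left of the window's middle. From the peg's position I put it about 0.17 rad, or 10–11 mm, off the middle, inside the 17 mm limit.
- **Forces:** The wrist force stayed below about 8 N in the readings at the end of each move. The force between pin and wheel was not measured directly.
- **Other things on the bench:** The arm stayed high on its moves between block and fixture, and I saw no contact with anything else. I did not measure those items again at the end.

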